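# Press a bush home with a ratchet press and release it

## Task

Pump the black trigger of the small blue ratchet press so that its jaw pushes the brass bush into the bearing block until the bush firmly bottoms on the shoulder hidden inside; feel for that on the trigger and do not crush the bush or force the press. Then press the red release and keep it down until the jaw has sprung fully back, and let go. Do not push the bush with the gripper, and leave the other things on the bench alone.

Things in the scene. Friction and masses are not known exactly. Their poses are not given: they have to be found in the camera images.
- ratchet_press: Blue and grey ratchet press fixed to the table, base 300 x 86 mm. Origin on the table; +x is the pressing direction, z up. In this frame (mm): trigger pivot x -85, z 30; housing x -112 to 8, y +-35, up to z 94; bar 14 wide on y 0, z 62 to 78, tail at x -130 when back; aluminium block x 85 to 134, up to z 94; end stop to x 162, z 96. Never push any part of it with over 40 N.
- trigger (a joint): Trigger angle, rad: 0 at rest (leaning 0.17 rad back, to -x of the press), hard stop at 0.34. Drives the jaw 44 mm per rad after 1 to 2 mm of play; ratchet teeth 5.5 mm, up to two a stroke. A spring returns it; the jaw keeps whole teeth only. Force at trigger_pad: 2 to 7 N free (it clicks), 5 to 9 N while the bush slides, then climbing 1 N per mm of pad travel; 12 to 14 N is firm and right, 17 N or more may crush.
- trigger_pad (a point): Point on the back (-x) face of the black trigger paddle, where to push, 110 mm above the pivot and about 140 mm above the table. The paddle is 34 mm wide (along y of the press), 12 mm thick, and reaches from 61 to 131 mm above the pivot. It can be pushed with closed fingers from behind or pinched through its thickness. The point's axes are those of the trigger (x forward, z up along it).
- jaw: The sliding bar with its round jaw head; origin on the bar's axis; slides along x of the press. Its sprung rubber nose is the only part that touches the bush. (A tall heavy lever press, 0.6 m high, stands on the table further off, to the right: keep the wrist clear of it.)
- jaw_face (a point): Centre of the front face of the jaw's round 32 mm rubber nose. In the press frame at x = 49 mm when the jaw is fully back. The nose is sprung: 6 N per mm, up to 8 mm.
- bush: Flanged brass bush, flange 33 mm, 40 mm long, part way into the block along x of the press; origin at its exposed flange face's centre. Takes 4 N to slide. The hidden shoulder is 4 to 18 mm further in and differs from block to block: when home the bush still stands 14 to 23 mm proud. Firmly home = jaw pressing it with 12 to 40 N, kept for 0.3 s; over 40 N crushes it.
- bush_face (a point): Centre of the bush's exposed flange face, 4 to 10 mm ahead of jaw_face at the start.
- release_top (a point): Centre of the top of the red round release button, 22 mm across, 112 mm above the table, at x = -10 mm of the press. It goes straight down 8 mm to a hard stop against about 2 to 6 N; from 6 mm down both pawls are out of the rack and the jaw springs back in about a second. It comes up by itself.
- spare_bush: Loose spare brass bush standing on its flange, 33 mm across, 40 mm high, origin under its centre. Leave alone.
- hex_key: Hex key lying on the table, 98 mm. Leave alone.
- gauge_block: Grey gauge block 22 x 56 x 12 mm. Leave alone.
- clip_8: Black moulded clip 46 x 67 x 28 mm. Leave alone.
- spare_punch: Dark steel punch standing upright, 16 mm across, 53 mm high. Leave alone.

How it is judged (in metres and radians):
On the way, in this order (a step that is already met when the one before it is completed fails the run):
1. the bush is home: the jaw presses it against its shoulder with at least 12 N for 0.3 s (contact force between jaw and bush above 12 N), for 0.3 s.
2. the release has let the jaw spring back to within 3 mm of its start (x of jaw_face in the frame of ratchet_press below 0.052 m), for 0.2 s.
At the end, for the whole second after the job is handed in: The bush has been pressed home and stays in (its face at least 8.5 mm further in than the outermost start), the jaw is back within 3 mm of its rest, the trigger is back at rest (under 0.05 rad) and the release is up again (within 3 mm) (x of jaw_face in the frame of ratchet_press below 0.052 m and x of bush_face in the frame of ratchet_press above 0.0615 m and value of joint trigger below 0.05 rad and z of release_top in the frame of ratchet_press above 0.109 m); the robot touches nothing.
It fails at once if the jaw presses the bush with more than 40 N (crushed) (contact force between jaw and bush above 40 N).
It fails at once if the fingers push on the press with more than 40 N (contact force between the fingers and ratchet_press above 40 N).
It fails at once if the fingers push the bush (contact force between the fingers and bush above 2 N).
It fails at once if a thing standing by is moved more than 30 mm (distance of any of spare_bush, hex_key, gauge_block, spare_punch, clip_8 from where it was at the start of the episode above 0.03 m).
It also fails if it takes over 56 s, if anything falls off the work surface, if the arm or the gripper's body presses on something with over 40 N, if the wrist force passes 120 N, or if a joint passes its speed limit or range.

## Robot

A 7-joint arm with a two-finger parallel gripper is mounted at the origin on a cart in front of the work surface, level with it; the furniture and walls round the work are solid. World frame = base frame: x ahead of the robot, y to its left, z up, the work surface at z = 0. Lengths are in m, angles in degrees, forces in N, time in s.
With the tool pointing down it reaches from about 0.425 to 0.875 m from the base axis. Payload 4.7 kg.
Tool frame: the origin (TCP) lies on the centre line of the jaws, within the pads' length; the fingertips stand 8 mm ahead of it and the grasp point (between the pads) lies 11 mm behind it; z points along the fingers, y is the direction in which the jaws open and shut (so a half turn about z gives the same grasp; the last joint's range is limited). The gripper opens to 87 mm and grips with 3 to 60 N. Pads are 19 mm wide; open, the fingers measure 117 mm over their backs; the gripper's body (75 mm by 190 mm) begins 51 mm behind the grasp point.
Start: joints at [66.182, 18.392, -4.016, 83.108, 1.295, 78.541, -3.26], TCP at [0.271, -0.591, 0.231] pointing down, gripper open.
Joint ranges: [-163.93, 163.93], [-17.29, 119.83], [-79.2, 71.16], [3.27, 140.29], [-89.18, 269.18], [5.43, 117.66], [-154.24, 154.24]. Speed limits (degrees/s): [147.25, 147.25, 180, 180, 180, 180, 180].

## Interface

Orientations are given as [roll, pitch, yaw] about the fixed x, y, z axes, in that order (R = Rz(yaw) Ry(pitch) Rx(roll)).
In Python, from cell import status, vision, workorder gives the robot as it stands.
- The arm moves only by the tool step_arm, never from a script. Its argument "series" is a list of rows, each an object of numbers: "ax", "ay", "az": the turn, a rotation vector about the world's x, y, z in degrees; "x", "y", "z": the shift along the world's x, y, z in m; "claw": the opening in per cent of the stroke, from 0 (shut) to 100 (fully open). In form: [{"ax": .., "ay": .., "az": .., "x": .., "y": .., "z": .., "claw": ..}, ...]. A call has 1 to 12 rows; each row is the pose to reach, as a shift and turn from the pose commanded when the call began; what a row does not reach only later rows make up. A row lasts 1/10 s, in which the tool goes at most 50 mm and 8.59 degrees, less where a joint would pass 70% of its speed; a pose out of reach is approached as far as the arm can. A call with a gripper value outside its range is refused whole. The fingers move at their own pace and stop on an object; "squeeze" is the grip in N (left out, the last holds). Time passes only in rows, so rows that repeat a pose let the fingers close. It gives the time, the measured TCP pose, the force and the opening at its end, in the units of the state.
- status.get_obs(): the state, without advancing time (a new reading comes with each control period).
- vision.read_camera(name): name is "side" or "top" or "wrist"; returns the picture (480x640x3 uint8, red, green, blue); there is no depth.
- vision.camera_params(name): a dict with "fovy" (degrees; the focal length in pixels is half the picture's height over the tangent of half this angle, whatever the lens; pixels are square), "cx", "cy" (the principal point, pixels), "dist" ([k1, k2, p1, p2, k3] as OpenCV has them; the pictures are not rectified), "eye" and "orientation" of the camera in the world; the wrist camera has in their place "tool_from_camera" (4x4, takes a point from camera to tool coordinates, whose origin is the TCP and whose axes are the flange's). Camera axes: x right, y down, z forward; pixel columns grow to the right and rows downward; lengths in m; the calibration is good to about 2 mm. A picture is of the moment at which its call begins: read the wrist's pose just before it. camera_params takes no time and is no camera call.
- workorder.sign_off(): hands the job in, once; it reports no verdict.
The state is a dict: "time_s": time; "qpos": joint angles; "joint_velocities": joint speeds; "effort": joint torques, N m; "tool_pos": TCP position; "tool_rot": TCP orientation; "force": force on the tool from outside, world axes, zero at the start; "wrist_torque": the same for the moment, N m; "grip_width": finger opening in m.
Only numpy, scipy, OpenCV 4.12 (cv2) and the standard library are available. Lean on these libraries where they do the work, as an engineer would, in place of code of your own. Each camera call takes 0.05 s, during which the arm holds its last target.

## Working session

There is one attempt and no reset: what is moved stays moved. The work goes in short steps, Python scripts to look and compute and a tool call to move; the robot and the scene stay as the last step left them, time stands still between calls to the robot, and variables do not carry over. Pictures are saved under pics/ and viewed, and the job is handed in when it is done.

Besides the shell and the picture viewer there is one more tool, called after "Emit:" as name([rows], argument=value, ...), one row to a line, values as JSON. step_arm: Moves the arm, as the interface text tells. Its arguments: {"type":"object","properties":{"series":{"type":"array"},"squeeze":{"type":"number"}},"required":["series"]}

```bash
ls; mkdir -p pics
python3 - <<'E'
from cell import status, vision, workorder
import cv2
print(status.get_obs())
for n in ["side","top","wrist"]:
    print(n, vision.camera_params(n))
for n in ["side","top"]:
    im=vision.read_camera(n); cv2.imwrite(f"pics/{n}0.png",im[:,:,::-1])
E
```

```text
pics
{'time_s': 0.0, 'qpos': array([66.18207304, 18.4386214 , -4.01359854, 83.17546807,  1.29436497,
       78.54214156, -3.25924353]), 'joint_velocities': array([ 0.18793542,  0.00376101, -0.14574122, -0.02551063,  0.05558649,
        0.04202625,  0.00099834]), 'effort': array([ 6.74703233e-05, -4.91295612e+01, -4.03809054e-01, -3.12534857e+01,
       -6.38373778e-02,  4.36448108e-02,  1.86507564e-04]), 'tool_pos': array([ 0.27055671, -0.59040817,  0.22946126]), 'tool_rot': array([-1.79888972e+02,  5.86484762e-03,  2.46264902e+01]), 'force': array([-0.8165531 ,  0.44716841, -0.06568224]), 'wrist_torque': array([0.02479689, 0.01818014, 0.01184973]), 'grip_width': 0.08685587004999903}
side {'fovy': 45.903680849781544, 'cx': 325.9608369079782, 'cy': 236.8386226677194, 'dist': array([-0.02505938,  0.        ,  0.        ,  0.        ,  0.        ]), 'eye': array([1.72350883e-04, 1.00046042e+00, 6.64270371e-01]), 'orientation': array([-115.75705495,   -1.16930043, -152.89652756])}
top {'fovy': 44.406606217812616, 'cx': 315.66678733735864, 'cy': 234.62650527648478, 'dist': array([0.05888067, 0.        , 0.        , 0.        , 0.        ]), 'eye': array([ 0.36433065, -0.04996171,  1.31433105]), 'orientation': array([-1.73035790e+02,  6.51470529e-02, -8.86995039e+01])}
wrist {'fovy': 62.18588981476548, 'cx': 324.64671744556, 'cy': 237.64983565745985, 'dist': array([-0.06902308,  0.        ,  0.        ,  0.        ,  0.        ]), 'tool_from_camera': array([[-2.85643230e-04, -9.51819317e-01, -3.06659266e-01,
         8.46481514e-02],
       [ 9.99999939e-01, -2.10929546e-04, -2.76777538e-04,
         1.25320439e-03],
       [ 1.98758708e-04, -3.06659327e-01,  9.51819320e-01,
        -1.53355070e-01],
       [ 0.00000000e+00,  0.00000000e+00,  0.00000000e+00,
         1.00000000e+00]])}
```

View pics/side0.png

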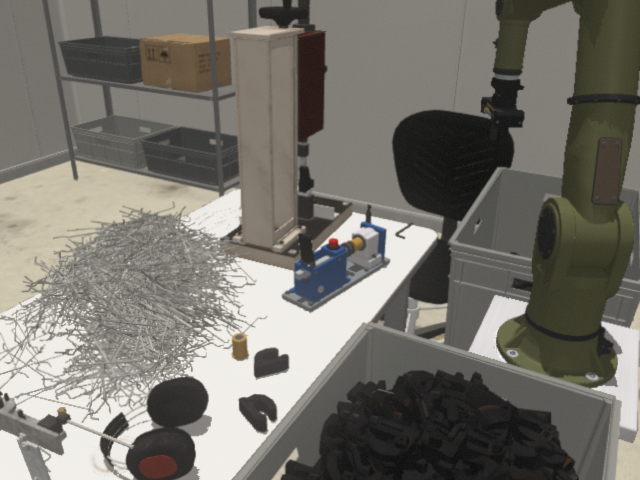

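View pics/top0.png

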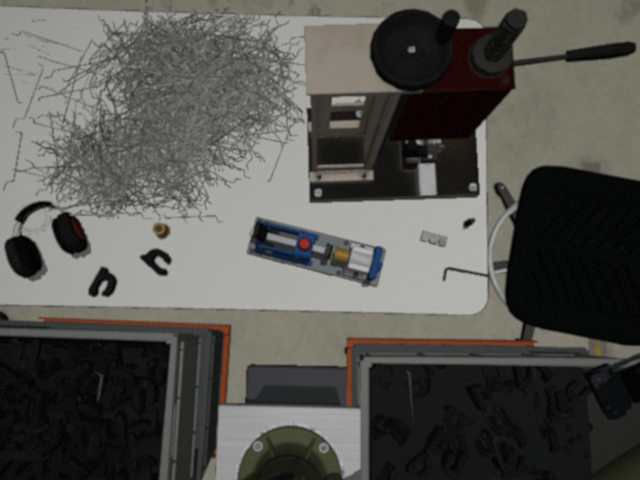

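```bash
cat > h.py <<'E'
import numpy as np, cv2
from scipy.spatial.transform import Rotation as R
from cell import status, vision, workorder
def K(p):
    f=240/np.tan(np.radians(p['fovy']/2)); return np.array([[f,0,p['cx']],[0,f,p['cy']],[0,0,1.]])
def pose(n,p,obs=None):
    if n=='wrist':
        o=obs; T=np.eye(4);T[:3,:3]=R.from_euler('xyz',o['tool_rot'],degrees=True).as_matrix();T[:3,3]=o['tool_pos']
        T=T@p['tool_from_camera']; return T[:3,:3],T[:3,3]
    return R.from_euler('xyz',p['orientation'],degrees=True).as_matrix(),p['eye']
def ray(n,uv,obs=None):
    p=vision.camera_params(n); Rm,e=pose(n,p,obs)
    q=cv2.undistortPoints(np.array(uv,float).reshape(-1,1,2),K(p),p['dist']).reshape(-1,2)
    d=np.c_[q,np.ones(len(q))]@Rm.T
    return e,d/np.linalg.norm(d,axis=1)[:,None]
def onplane(n,uv,z,obs=None):
    e,d=ray(n,uv,obs); return e+d*((z-e[2])/d[:,2])[:,None]
def proj(n,X,obs=None):
    p=vision.camera_params(n); Rm,e=pose(n,p,obs)
    Xc=(np.atleast_2d(X)-e)@Rm
    return cv2.projectPoints(Xc,np.zeros(3),np.zeros(3),K(p),p['dist'])[0].reshape(-1,2)
def tri(n1,u1,n2,u2):
    e1,d1=ray(n1,[u1]);e2,d2=ray(n2,[u2]);d1=d1[0];d2=d2[0]
    s=np.linalg.lstsq(np.c_[d1,-d2],e2-e1,rcond=None)[0]
    a=e1+s[0]*d1;b=e2+s[1]*d2
    return (a+b)/2,np.linalg.norm(a-b)
def red(im):
    h=cv2.cvtColor(im,cv2.COLOR_RGB2HSV)
    return ((h[...,0]<8)|(h[...,0]>172))&(h[...,1]>150)&(h[...,2]>100)
E
python3 - <<'E'
from h import *
for n,(x0,y0,x1,y1) in {"top":(235,205,395,300),"side":(275,195,395,310)}.items():
    im=cv2.imread(f"pics/{n}0.png")[:,:,::-1]
    m=red(im).astype(np.uint8); m2=np.zeros_like(m);m2[y0:y1,x0:x1]=m[y0:y1,x0:x1]
    c,l,s,ce=cv2.connectedComponentsWithStats(m2); print(n,s,ce)
    k=5
    cv2.imwrite(f"pics/{n}_z.png",cv2.resize(im[y0:y1,x0:x1,::-1],None,fx=k,fy=k,interpolation=cv2.INTER_CUBIC))
E
```

```text
top [[     0      0    640    480 307125]
 [   300    239      9     10     75]] [[319.50377534 239.4990639 ]
 [304.04       243.33333333]]
side [[     0      0    640    480 307147]
 [   330    239      7      8     53]] [[319.49766073 239.49947094]
 [333.05660377 242.56603774]]
```

View pics/top_z.png

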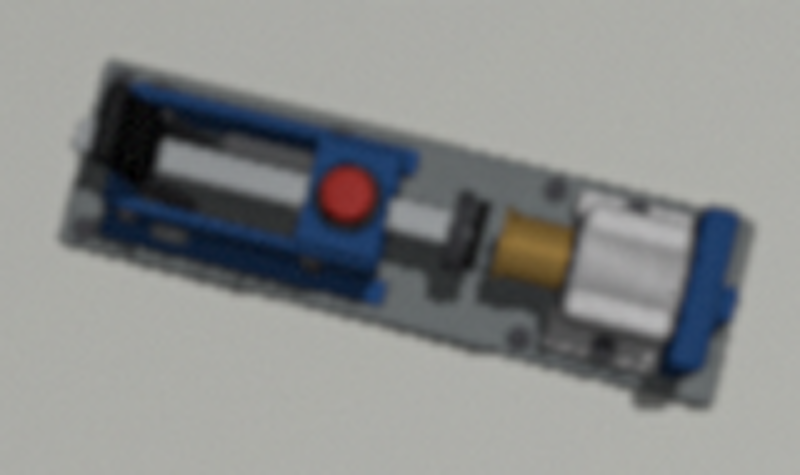

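View pics/side_z.png

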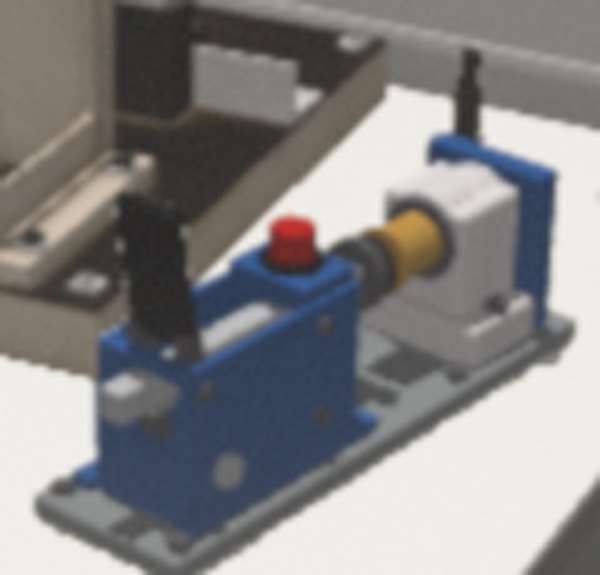

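Run:
```python
from h import *
c=np.array([[112,62],[62,242],[712,408],[752,225]],float)/5-0.4+[235,205]
for z in(0.006,0.012):
    P=onplane("top",c,z);print(z,P.round(4).tolist())
    for a,b in((0,3),(1,2),(0,1),(3,2)):
        d=P[b]-P[a];print(np.linalg.norm(d).round(4),np.degrees(np.arctan2(d[1],d[0])).round(2))
print(tri("top",(304.04,243.3),"side",(333.06,242.57)))
print(onplane("top",[(304.04,243.3)],.108),onplane("top",[(304.04,243.3)],.112))
print(onplane("side",[(333.06,242)],.108))
```

```text
0.006 [[0.561, 0.0879, 0.006], [0.4793, 0.1074, 0.006], [0.4121, -0.1833, 0.006], [0.4939, -0.2004, 0.006]]
0.296 -103.11
0.2984 -103.03
0.084 166.6
0.0836 168.22
0.012 [[0.5601, 0.0873, 0.012], [0.4788, 0.1067, 0.012], [0.4119, -0.1827, 0.012], [0.4933, -0.1997, 0.012]]
0.2947 -103.11
0.297 -103.03
0.0836 166.6
0.0832 168.22
(array([ 0.49315163, -0.02173435,  0.1031508 ]), np.float64(0.0009000287378754503))
[[ 0.49305218 -0.02167442  0.108     ]] [[ 0.49262536 -0.02176822  0.112     ]]
[[ 0.48971078 -0.01553792  0.108     ]]
```

Run:
```python
from h import *
print(onplane("top",[(308,200),(478,200),(308,108),(315,175),(373,175)],.04).round(3))
print(onplane("top",[(305,93),(395,93),(305,26),(362,93)],.6).round(3))
for z in (.1,.3,.6): print(z,onplane("side",[(230,35),(270,40),(297,35),(272,250),(247,240)],z).round(3).tolist())
xd=np.array([np.cos(np.radians(-103)),np.sin(np.radians(-103)),0]);yd=np.array([-xd[1],xd[0],0])
O=np.array([.4926,-.0217,0])+.010*xd
print(O,xd,yd)
for nm,p in dict(pad=(-104,0,138.4),paddletop=(-107,0,159),tail=(-130,0,70),jaw=(49,0,70),block=(85,0,94),stopL=(162,35,96)).items():
    X=O+(p[0]*xd+p[1]*yd)/1000+np.array([0,0,p[2]/1000]); print(nm,X.round(4),proj("top",X).round(1),proj("side",X).round(1))
```

```text
[[ 0.596 -0.026  0.04 ]
 [ 0.604 -0.398  0.04 ]
 [ 0.805 -0.021  0.04 ]
 [ 0.653 -0.04   0.04 ]
 [ 0.655 -0.169  0.04 ]]
[[ 0.63  -0.03   0.6  ]
 [ 0.633 -0.143  0.6  ]
 [ 0.718 -0.028  0.6  ]
 [ 0.632 -0.101  0.6  ]]
0.1 [[3.067, -3.202, 0.1], [2.6, -3.104, 0.1], [2.602, -3.551, 0.1], [0.595, 0.071, 0.1], [0.67, 0.056, 0.1]]
0.3 [[1.98, -1.712, 0.3], [1.678, -1.649, 0.3], [1.68, -1.938, 0.3], [0.384, 0.4, 0.3], [0.433, 0.391, 0.3]]
0.6 [[0.35, 0.522, 0.6], [0.296, 0.533, 0.6], [0.297, 0.482, 0.6], [0.068, 0.895, 0.6], [0.076, 0.893, 0.6]]
[ 0.49035049 -0.0314437   0.        ] [-0.22495105 -0.97437006  0.        ] [ 0.97437006 -0.22495105  0.        ]
pad [0.5137 0.0699 0.1384] [[258.6 230.5]] [[305.  242.2]]
paddletop [0.5144 0.0728 0.159 ] [[256.1 228.8]] [[304.  233.8]]
tail [0.5196 0.0952 0.07  ] [[249.9 231.6]] [[296.6 275.3]]
jaw [ 0.4793 -0.0792  0.07  ] [[331.3 252.2]] [[348.8 247.1]]
block [ 0.4712 -0.1143  0.094 ] [[348.4 255.4]] [[358.6 232.9]]
stopL [ 0.488  -0.1972  0.096 ] [[388.5 248.2]] [[366.1 218.3]]
```

Emit:
step_arm([
  {"x": 0.02, "y": 0.04, "z": 0.03, "az": 3, "claw": 0},
  {"x": 0.04, "y": 0.09, "z": 0.04, "az": 7, "claw": 0},
  {"x": 0.05, "y": 0.13, "z": 0.04, "az": 11, "claw": 0},
  {"x": 0.07, "y": 0.17, "z": 0.04, "az": 15, "claw": 0},
  {"x": 0.08, "y": 0.22, "z": 0.04, "az": 19, "claw": 0},
  {"x": 0.1, "y": 0.26, "z": 0.04, "az": 23, "claw": 0},
  {"x": 0.115, "y": 0.3, "z": 0.04, "az": 27, "claw": 0},
  {"x": 0.13, "y": 0.345, "z": 0.04, "az": 31, "claw": 0},
  {"x": 0.145, "y": 0.39, "z": 0.04, "az": 35, "claw": 0},
  {"x": 0.16, "y": 0.43, "z": 0.04, "az": 39, "claw": 0},
  {"x": 0.175, "y": 0.475, "z": 0.04, "az": 42, "claw": 0},
  {"x": 0.19, "y": 0.52, "z": 0.04, "az": 45, "claw": 0},
], squeeze=40)

```text
invalid input
```

Emit:
step_arm([
  {"ax": 0, "ay": 0, "az": 3, "x": 0.02, "y": 0.04, "z": 0.03, "claw": 0},
  {"ax": 0, "ay": 0, "az": 7, "x": 0.04, "y": 0.09, "z": 0.04, "claw": 0},
  {"ax": 0, "ay": 0, "az": 11, "x": 0.05, "y": 0.13, "z": 0.04, "claw": 0},
  {"ax": 0, "ay": 0, "az": 15, "x": 0.07, "y": 0.17, "z": 0.04, "claw": 0},
  {"ax": 0, "ay": 0, "az": 19, "x": 0.08, "y": 0.22, "z": 0.04, "claw": 0},
  {"ax": 0, "ay": 0, "az": 23, "x": 0.1, "y": 0.26, "z": 0.04, "claw": 0},
  {"ax": 0, "ay": 0, "az": 27, "x": 0.115, "y": 0.3, "z": 0.04, "claw": 0},
  {"ax": 0, "ay": 0, "az": 31, "x": 0.13, "y": 0.345, "z": 0.04, "claw": 0},
  {"ax": 0, "ay": 0, "az": 35, "x": 0.145, "y": 0.39, "z": 0.04, "claw": 0},
  {"ax": 0, "ay": 0, "az": 39, "x": 0.16, "y": 0.43, "z": 0.04, "claw": 0},
  {"ax": 0, "ay": 0, "az": 42, "x": 0.175, "y": 0.475, "z": 0.04, "claw": 0},
  {"ax": 0, "ay": 0, "az": 45, "x": 0.19, "y": 0.52, "z": 0.04, "claw": 0},
], squeeze=40)

```text
time_s: 1.3
tool_pos: [0.4608, -0.0692, 0.2704]
tool_rot: [180.0, 0.0, 69.7]
force: [1.6, -0.5, -0.1]
grip_width: 0.0028
```

Emit:
step_arm([
  {"ax": 0, "ay": 0, "az": 3, "x": 0.02, "y": 0.045, "z": 0, "claw": 0},
  {"ax": 0, "ay": 0, "az": 5, "x": 0.035, "y": 0.09, "z": 0, "claw": 0},
  {"ax": 0, "ay": 0, "az": 7, "x": 0.05, "y": 0.135, "z": -0.01, "claw": 0},
  {"ax": 0, "ay": 0, "az": 7.4, "x": 0.062, "y": 0.18, "z": -0.01, "claw": 0},
  {"ax": 0, "ay": 0, "az": 7.4, "x": 0.062, "y": 0.18, "z": -0.01, "claw": 0},
])

```text
time_s: 1.8
tool_pos: [0.5221, 0.1173, 0.2602]
tool_rot: [-179.9, -0.3, 77.7]
force: [0.4, -0.3, -0.2]
grip_width: 0.0005
```

Run:
```python
from h import *
o=status.get_obs(); im=vision.read_camera("wrist"); cv2.imwrite("pics/w1.png",im[:,:,::-1])
print(o['tool_pos'],o['tool_rot'],o['force'],o['grip_width'],o['qpos'])
```

```text
[0.52211975 0.11727251 0.26023421] [-179.89831084   -0.27981488   77.67611699] [ 0.44154061 -0.27981252 -0.19622807] 0.0005053923355207473 [ 26.7538133    6.70299476 -45.07780848  95.6556504    4.52276941
  79.5777422  -31.2666084 ]
```

View pics/w1.png

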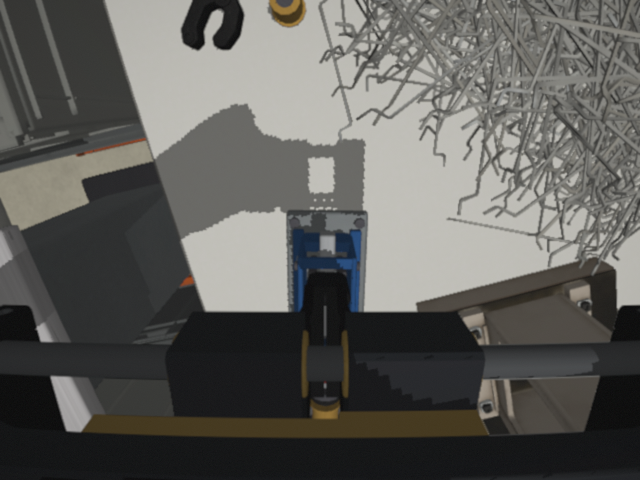

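Run:
```python
from h import *
o=status.get_obs()
Rm=R.from_euler('xyz',o['tool_rot'],degrees=True).as_matrix();t=o['tool_pos']
for p in [(0,0,0),(0,0,.008),(.0095,0,.008),(-.0095,0,.008)]: print(p,proj("wrist",t+Rm@np.array(p),o))
P=onplane("wrist",[(289,211),(367,211)],.01,o);print(P)
xd=np.array([np.cos(np.radians(-103)),np.sin(np.radians(-103))]);yd=np.array([-xd[1],xd[0]])
O=np.array([.49035,-.03144])
d=P[0]-P[1];print(np.degrees(np.arctan2(d[1],d[0])),np.linalg.norm(d))
for p in list(P)+[t]: print((p[:2]-O)@xd,(p[:2]-O)@yd)
for nm,p in dict(pad=(-104,0,138.4),pl=(-107,17,159),pr=(-107,-17,159)).items():
    X=np.r_[O+(p[0]*xd+p[1]*yd)/1000,p[2]/1000]; print(nm,proj("wrist",X,o))
```

```text
(0, 0, 0) [[323.44027832 313.29507981]]
(0, 0, 0.008) [[323.49219072 304.68753616]]
(0.0095, 0, 0.008) [[323.46587184 285.4743811 ]]
(-0.0095, 0, 0.008) [[323.5179718  323.22432684]]
[[0.48236428 0.10515396 0.01      ]
 [0.56181325 0.08748995 0.01      ]]
167.4652247790775 0.08138892025581022
-0.13129667143266213 -0.03850800341093759
-0.13195751812516282 0.04287823389031407
-0.148115895011374 -0.00152445242480282
pad [[325.80674011 287.35628804]]
pl [[349.95129826 295.99346796]]
pr [[301.79014091 295.62775897]]
```

Emit:
step_arm([
  {"ax": 0, "ay": 0, "az": -0.3, "x": 0.002, "y": 0, "z": -0.04, "claw": 0},
  {"ax": 0, "ay": 0, "az": -0.5, "x": 0.003, "y": 0, "z": -0.08, "claw": 0},
  {"ax": 0, "ay": 0, "az": -0.5, "x": 0.003, "y": 0, "z": -0.11, "claw": 0},
  {"ax": 0, "ay": 0, "az": -0.5, "x": 0.003, "y": 0, "z": -0.122, "claw": 0},
  {"ax": 0, "ay": 0, "az": -0.5, "x": 0.003, "y": 0, "z": -0.122, "claw": 0},
  {"ax": 0, "ay": 0, "az": -0.5, "x": 0.003, "y": 0, "z": -0.122, "claw": 0},
])

```text
time_s: 2.45
tool_pos: [0.5267, 0.1087, 0.1399]
tool_rot: [179.9, -0.0, 76.5]
force: [0.6, -0.1, 0.4]
grip_width: 0.0004
```

Run:
```python
from h import *
o=status.get_obs(); im=vision.read_camera("side")
cv2.imwrite("pics/s2.png",cv2.resize(im[190:320,250:410,::-1],None,fx=5,fy=4.6,interpolation=cv2.INTER_CUBIC))
print(o['tool_pos'],o['tool_rot'],o['force'],o['grip_width'],o['time_s'])
```

```text
[0.52672427 0.10873968 0.13987611] [ 1.79900258e+02 -2.41946405e-02  7.64771301e+01] [ 0.59697041 -0.11906969  0.43631963] 0.0003947823516266207 2.45
```

View pics/s2.png

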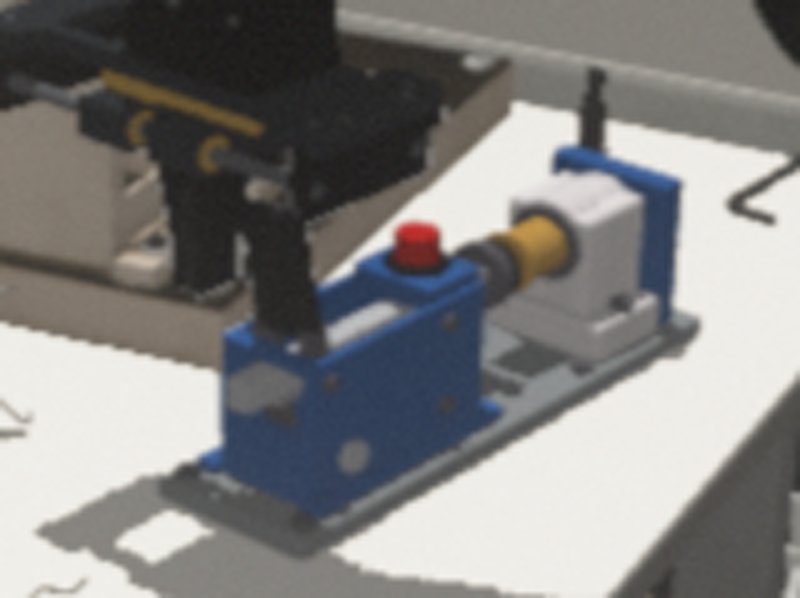

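Emit:
step_arm([
  {"ax": -5.8, "ay": 1.3, "az": 0.3, "x": -0.001, "y": 0, "z": 0.005, "claw": 0},
  {"ax": -11.7, "ay": 2.7, "az": 0.3, "x": -0.003, "y": -0.005, "z": 0.005, "claw": 0},
  {"ax": -11.7, "ay": 2.7, "az": 0.3, "x": -0.005, "y": -0.012, "z": 0.005, "claw": 0},
  {"ax": -11.7, "ay": 2.7, "az": 0.3, "x": -0.006, "y": -0.017, "z": 0.005, "claw": 0},
  {"ax": -11.7, "ay": 2.7, "az": 0.3, "x": -0.006, "y": -0.017, "z": 0.005, "claw": 0},
  {"ax": -11.7, "ay": 2.7, "az": 0.3, "x": -0.006, "y": -0.017, "z": 0.005, "claw": 0},
])

```text
time_s: 3.1
tool_pos: [0.5201, 0.0902, 0.1441]
tool_rot: [179.9, 12.0, 76.6]
force: [-0.1, -0.1, -0.0]
grip_width: 0.0002
```

```bash
cat > st.py <<'E'
from h import *
o=status.get_obs()
a=np.radians(-102.9);xd=np.array([np.cos(a),np.sin(a)]);yd=np.array([-xd[1],xd[0]]);O=np.array([.49035,-.03144])
p=o['tool_pos'];F=o['force']
print('t %.2f px %.1f py %.1f z %.1f mm  push %.2f lat %.2f fz %.2f'%(o['time_s'],1e3*(p[:2]-O)@xd,1e3*(p[:2]-O)@yd,p[2]*1e3,-F[:2]@xd,F[:2]@yd,F[2]),'rot',o['tool_rot'].round(1),'tq',o['wrist_torque'].round(2))
E
python3 st.py
```

```text
t 3.10 px -125.3 py 1.9 z 144.1 mm  push -0.16 lat -0.05 fz -0.01 rot [179.9  12.   76.6] tq [ 0.22 -0.09 -0.05]
```

Emit:
step_arm([
  {"ax": 0, "ay": 0, "az": 0, "x": -0.001, "y": -0.004, "z": 0, "claw": 0},
  {"ax": 0, "ay": 0, "az": 0, "x": -0.002, "y": -0.008, "z": 0, "claw": 0},
  {"ax": 0, "ay": 0, "az": 0, "x": -0.002, "y": -0.008, "z": 0, "claw": 0},
])

```text
time_s: 3.4
tool_pos: [0.5182, 0.0844, 0.144]
tool_rot: [179.9, 11.9, 76.8]
force: [1.3, 2.7, 0.9]
grip_width: 0.0005
```

```bash
python3 st.py
```

```text
t 3.40 px -119.1 py 1.3 z 144.0 mm  push 2.93 lat 0.61 fz 0.88 rot [179.9  11.9  76.8] tq [ 0.76 -0.34  0.06]
```

Emit:
step_arm([
  {"ax": 0, "ay": 0, "az": 0, "x": -0.001, "y": -0.005, "z": 0, "claw": 0},
  {"ax": 0, "ay": 0, "az": 0, "x": -0.002, "y": -0.009, "z": 0, "claw": 0},
  {"ax": 0, "ay": 0, "az": 0, "x": -0.002, "y": -0.009, "z": 0, "claw": 0},
])

```text
time_s: 3.7
tool_pos: [0.5163, 0.0761, 0.1443]
tool_rot: [179.8, 11.9, 76.9]
force: [0.3, 1.7, 1.2]
grip_width: 0.0005
```

```bash
python3 st.py
```

```text
t 3.70 px -110.6 py 1.3 z 144.3 mm  push 1.74 lat -0.12 fz 1.20 rot [179.8  11.9  76.9] tq [ 0.64 -0.29 -0.02]
```

Emit:
step_arm([
  {"ax": 0, "ay": 0, "az": 0, "x": -0.001, "y": -0.004, "z": 0, "claw": 0},
  {"ax": 0, "ay": 0, "az": 0, "x": -0.0015, "y": -0.006, "z": 0, "claw": 0},
  {"ax": 0, "ay": 0, "az": 0, "x": -0.0015, "y": -0.006, "z": 0, "claw": 0},
])

```text
time_s: 4.0
tool_pos: [0.5147, 0.0695, 0.1439]
tool_rot: [179.9, 11.9, 76.8]
force: [1.6, 4.8, 4.4]
grip_width: 0.0008
```

```bash
python3 st.py
```

```text
t 4.00 px -103.8 py 1.2 z 143.9 mm  push 5.05 lat 0.50 fz 4.38 rot [179.9  11.9  76.8] tq [ 1.07 -0.35 -0.04]
```

Emit:
step_arm([
  {"ax": 0, "ay": 0, "az": 0, "x": -0.0005, "y": -0.002, "z": 0, "claw": 0},
  {"ax": 0, "ay": 0, "az": 0, "x": -0.001, "y": -0.004, "z": 0, "claw": 0},
  {"ax": 0, "ay": 0, "az": 0, "x": -0.001, "y": -0.004, "z": 0, "claw": 0},
])

```text
time_s: 4.3
tool_pos: [0.5139, 0.0664, 0.144]
tool_rot: [179.9, 11.9, 76.9]
force: [2.3, 6.2, 4.1]
grip_width: 0.0005
```

```bash
python3 st.py
```

```text
t 4.30 px -100.6 py 1.1 z 144.0 mm  push 6.57 lat 0.84 fz 4.10 rot [179.9  11.9  76.9] tq [ 1.34 -0.48  0.05]
```

Emit:
step_arm([
  {"ax": 0, "ay": 0, "az": 0, "x": -0.0005, "y": -0.002, "z": 0, "claw": 0},
  {"ax": 0, "ay": 0, "az": 0, "x": -0.0007, "y": -0.003, "z": 0, "claw": 0},
  {"ax": 0, "ay": 0, "az": 0, "x": -0.0007, "y": -0.003, "z": 0, "claw": 0},
])

```text
time_s: 4.6
tool_pos: [0.5131, 0.0627, 0.144]
tool_rot: [179.9, 11.9, 76.8]
force: [1.8, 4.9, 4.6]
grip_width: 0.0009
```

```bash
python3 st.py
```

```text
t 4.60 px -96.9 py 1.1 z 144.0 mm  push 5.20 lat 0.64 fz 4.55 rot [179.9  11.9  76.8] tq [ 1.06 -0.41  0.02]
```

Emit:
step_arm([
  {"ax": 0, "ay": 0, "az": 0, "x": -0.0005, "y": -0.002, "z": 0, "claw": 0},
  {"ax": 0, "ay": 0, "az": 0, "x": -0.0007, "y": -0.003, "z": 0, "claw": 0},
  {"ax": 0, "ay": 0, "az": 0, "x": -0.0007, "y": -0.003, "z": 0, "claw": 0},
])

```text
time_s: 4.9
tool_pos: [0.5123, 0.0591, 0.1438]
tool_rot: [179.9, 12.0, 76.8]
force: [1.9, 4.5, 4.6]
grip_width: 0.0003
```

```bash
python3 st.py
```

```text
t 4.90 px -93.1 py 1.1 z 143.8 mm  push 4.76 lat 0.84 fz 4.62 rot [179.9  12.   76.8] tq [ 1.01 -0.46  0.03]
```

Emit:
step_arm([
  {"ax": 0, "ay": 0, "az": 0, "x": -0.0005, "y": -0.002, "z": 0, "claw": 0},
  {"ax": 0, "ay": 0, "az": 0, "x": -0.0007, "y": -0.003, "z": 0, "claw": 0},
  {"ax": 0, "ay": 0, "az": 0, "x": -0.0007, "y": -0.003, "z": 0, "claw": 0},
])

```text
time_s: 5.2
tool_pos: [0.5116, 0.0566, 0.1437]
tool_rot: [179.9, 11.9, 76.8]
force: [1.7, 5.2, 3.7]
grip_width: 0.0007
```

```bash
python3 st.py
```

```text
t 5.20 px -90.6 py 1.1 z 143.7 mm  push 5.46 lat 0.52 fz 3.67 rot [179.9  11.9  76.8] tq [ 1.15 -0.53  0.08]
```

Emit:
step_arm([
  {"ax": 0, "ay": 0, "az": 0, "x": -0.0005, "y": -0.002, "z": 0, "claw": 0},
  {"ax": 0, "ay": 0, "az": 0, "x": -0.0007, "y": -0.003, "z": 0, "claw": 0},
  {"ax": 0, "ay": 0, "az": 0, "x": -0.0007, "y": -0.003, "z": 0, "claw": 0},
])

```text
time_s: 5.5
tool_pos: [0.5111, 0.0544, 0.1437]
tool_rot: [179.9, 11.9, 76.9]
force: [2.3, 6.1, 2.5]
grip_width: 0.0007
```

```bash
python3 st.py
python3 - <<'E'
from h import *
im=vision.read_camera("side")
cv2.imwrite("pics/s3.png",cv2.resize(im[190:320,250:410,::-1],None,fx=5,fy=4.6,interpolation=cv2.INTER_CUBIC))
E
```

```text
t 5.50 px -88.4 py 1.1 z 143.7 mm  push 6.43 lat 0.88 fz 2.55 rot [179.9  11.9  76.9] tq [ 1.51 -0.7   0.06]
```

View pics/s3.png

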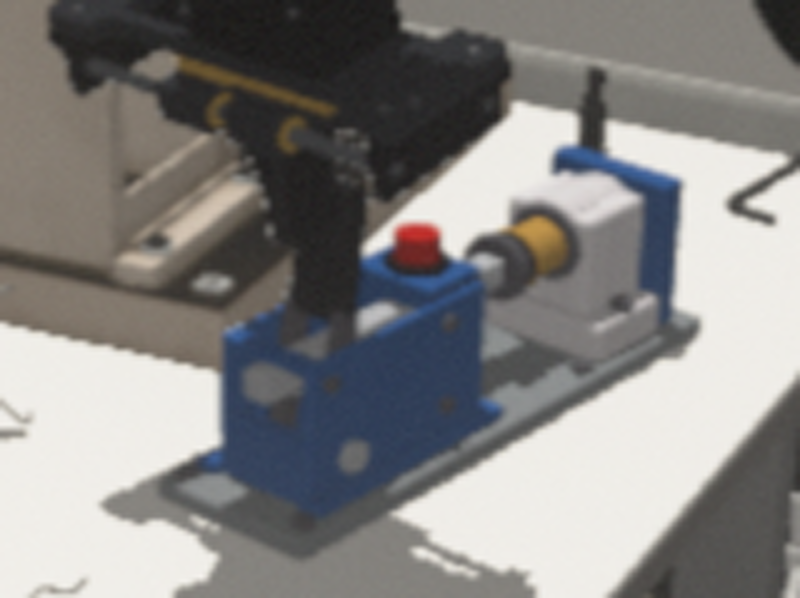

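Emit:
step_arm([
  {"ax": 0, "ay": 0, "az": 0, "x": -0.0005, "y": -0.002, "z": 0, "claw": 0},
  {"ax": 0, "ay": 0, "az": 0, "x": -0.0006, "y": -0.0025, "z": 0, "claw": 0},
  {"ax": 0, "ay": 0, "az": 0, "x": -0.0006, "y": -0.0025, "z": 0, "claw": 0},
])

```text
time_s: 5.85
tool_pos: [0.5106, 0.0521, 0.1435]
tool_rot: [179.9, 11.8, 76.9]
force: [3.6, 7.2, 1.5]
grip_width: 0.0005
```

```bash
python3 st.py
```

```text
t 5.85 px -85.9 py 1.1 z 143.5 mm  push 7.83 lat 1.93 fz 1.50 rot [179.9  11.8  76.9] tq [ 1.59 -0.85  0.1 ]
```

Emit:
step_arm([
  {"ax": 0, "ay": 0, "az": 0, "x": -0.0004, "y": -0.0015, "z": 0, "claw": 0},
  {"ax": 0, "ay": 0, "az": 0, "x": -0.0004, "y": -0.0015, "z": 0, "claw": 0},
  {"ax": 0, "ay": 0, "az": 0, "x": -0.0004, "y": -0.0015, "z": 0, "claw": 0},
])

```text
time_s: 6.15
tool_pos: [0.5105, 0.0517, 0.1435]
tool_rot: [179.8, 11.7, 76.9]
force: [3.8, 9.1, 2.0]
grip_width: 0.0008
```

```bash
python3 st.py
```

```text
t 6.15 px -85.6 py 1.0 z 143.5 mm  push 9.75 lat 1.68 fz 1.96 rot [179.8  11.7  76.9] tq [ 2.06 -1.01  0.13]
```

Emit:
step_arm([
  {"ax": 0, "ay": 0, "az": 0, "x": 0.005, "y": 0.022, "z": 0, "claw": 0},
  {"ax": 0, "ay": 0, "az": 0, "x": 0.01, "y": 0.044, "z": 0, "claw": 0},
  {"ax": 0, "ay": 0, "az": 0, "x": 0.01, "y": 0.044, "z": 0, "claw": 0},
  {"ax": 0, "ay": 0, "az": 0, "x": 0.01, "y": 0.044, "z": 0, "claw": 0},
])

```text
time_s: 6.55
tool_pos: [0.5185, 0.0914, 0.1426]
tool_rot: [-179.9, 12.2, 76.8]
force: [0.4, -0.2, 0.2]
grip_width: 0.0003
```

```bash
python3 st.py
python3 - <<'E'
from h import *
im=vision.read_camera("side")
cv2.imwrite("pics/s4.png",cv2.resize(im[190:320,250:410,::-1],None,fx=5,fy=4.6,interpolation=cv2.INTER_CUBIC))
E
```

```text
t 6.55 px -126.1 py 0.0 z 142.6 mm  push -0.14 lat 0.40 fz 0.20 rot [-179.9   12.2   76.8] tq [ 0.23 -0.17 -0.01]
```

View pics/s4.png

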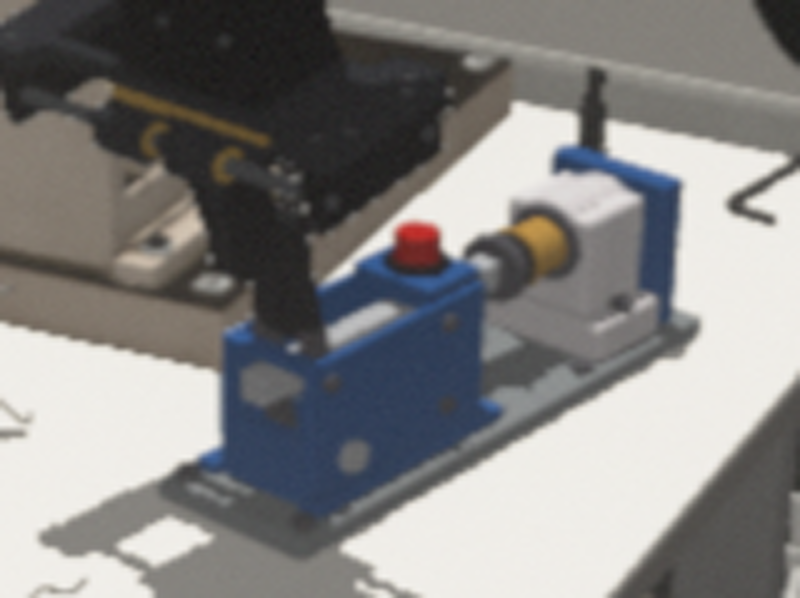

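Emit:
step_arm([
  {"ax": 0, "ay": 0, "az": 0, "x": -0.001, "y": -0.005, "z": 0.001, "claw": 0},
  {"ax": 0, "ay": 0, "az": 0, "x": -0.002, "y": -0.01, "z": 0.001, "claw": 0},
  {"ax": 0, "ay": 0, "az": 0, "x": -0.002, "y": -0.01, "z": 0.001, "claw": 0},
])

```text
time_s: 6.9
tool_pos: [0.517, 0.083, 0.1447]
tool_rot: [180.0, 11.9, 76.8]
force: [-0.4, 4.6, -1.0]
grip_width: 0.0006
```

```bash
python3 st.py
```

```text
t 6.90 px -117.5 py 0.5 z 144.7 mm  push 4.44 lat -1.45 fz -0.95 rot [180.   11.9  76.8] tq [ 1.21  0.07 -0.05]
```

Emit:
step_arm([
  {"ax": 0, "ay": 0, "az": 0, "x": -0.0005, "y": -0.002, "z": 0, "claw": 0},
  {"ax": 0, "ay": 0, "az": 0, "x": -0.001, "y": -0.004, "z": 0, "claw": 0},
  {"ax": 0, "ay": 0, "az": 0, "x": -0.001, "y": -0.004, "z": 0, "claw": 0},
])

```text
time_s: 7.2
tool_pos: [0.5165, 0.0805, 0.1449]
tool_rot: [179.9, 11.9, 76.9]
force: [-1.4, 6.1, 0.8]
grip_width: 0.0004
```

```bash
python3 st.py
```

```text
t 7.20 px -115.0 py 0.5 z 144.9 mm  push 5.64 lat -2.69 fz 0.76 rot [179.9  11.9  76.9] tq [ 1.52  0.09 -0.14]
```

Emit:
step_arm([
  {"ax": 0, "ay": 0, "az": 0, "x": -0.0005, "y": -0.002, "z": 0, "claw": 0},
  {"ax": 0, "ay": 0, "az": 0, "x": -0.0007, "y": -0.003, "z": 0, "claw": 0},
  {"ax": 0, "ay": 0, "az": 0, "x": -0.0007, "y": -0.003, "z": 0, "claw": 0},
])

```text
time_s: 7.5
tool_pos: [0.5159, 0.0778, 0.1452]
tool_rot: [179.9, 11.9, 76.9]
force: [-0.4, 5.4, 2.9]
grip_width: 0.0005
```

```bash
python3 st.py
```

```text
t 7.50 px -112.1 py 0.5 z 145.2 mm  push 5.22 lat -1.56 fz 2.91 rot [179.9  11.9  76.9] tq [ 1.37  0.22 -0.08]
```

Emit:
step_arm([
  {"ax": 0, "ay": 0, "az": 0, "x": -0.0005, "y": -0.002, "z": 0, "claw": 0},
  {"ax": 0, "ay": 0, "az": 0, "x": -0.0007, "y": -0.003, "z": 0, "claw": 0},
  {"ax": 0, "ay": 0, "az": 0, "x": -0.0007, "y": -0.003, "z": 0, "claw": 0},
])

```text
time_s: 7.8
tool_pos: [0.5153, 0.0741, 0.1453]
tool_rot: [179.9, 11.9, 76.9]
force: [-1.3, 5.0, 3.9]
grip_width: 0.0004
```

```bash
python3 st.py
```

```text
t 7.80 px -108.5 py 0.7 z 145.3 mm  push 4.62 lat -2.37 fz 3.92 rot [179.9  11.9  76.9] tq [ 1.24  0.15 -0.16]
```

Emit:
step_arm([
  {"ax": 0, "ay": 0, "az": 0, "x": -0.0005, "y": -0.002, "z": 0, "claw": 0},
  {"ax": 0, "ay": 0, "az": 0, "x": -0.0007, "y": -0.003, "z": 0, "claw": 0},
  {"ax": 0, "ay": 0, "az": 0, "x": -0.0007, "y": -0.003, "z": 0, "claw": 0},
])

```text
time_s: 8.1
tool_pos: [0.5147, 0.071, 0.1454]
tool_rot: [179.9, 11.9, 76.8]
force: [-0.4, 5.4, 3.4]
grip_width: 0.0007
```

```bash
python3 st.py
```

```text
t 8.10 px -105.3 py 0.8 z 145.4 mm  push 5.18 lat -1.58 fz 3.39 rot [179.9  11.9  76.8] tq [ 1.21  0.13 -0.12]
```

Emit:
step_arm([
  {"ax": 0, "ay": 0, "az": 0, "x": -0.0005, "y": -0.002, "z": 0, "claw": 0},
  {"ax": 0, "ay": 0, "az": 0, "x": -0.0007, "y": -0.003, "z": 0, "claw": 0},
  {"ax": 0, "ay": 0, "az": 0, "x": -0.0007, "y": -0.003, "z": 0, "claw": 0},
])

```text
time_s: 8.4
tool_pos: [0.5142, 0.0693, 0.1455]
tool_rot: [179.8, 11.8, 76.9]
force: [0.8, 6.5, 3.5]
grip_width: 0.0005
```

```bash
python3 st.py
```

```text
t 8.40 px -103.5 py 0.8 z 145.5 mm  push 6.49 lat -0.70 fz 3.48 rot [179.8  11.8  76.9] tq [ 1.63  0.05 -0.14]
```

Emit:
step_arm([
  {"ax": 0, "ay": 0, "az": 0, "x": -0.0005, "y": -0.002, "z": 0, "claw": 0},
  {"ax": 0, "ay": 0, "az": 0, "x": -0.0007, "y": -0.003, "z": 0, "claw": 0},
  {"ax": 0, "ay": 0, "az": 0, "x": -0.0007, "y": -0.003, "z": 0, "claw": 0},
])

```text
time_s: 8.7
tool_pos: [0.5137, 0.0667, 0.1456]
tool_rot: [179.8, 11.8, 76.9]
force: [-0.4, 8.1, 2.9]
grip_width: 0.0004
```

```bash
python3 st.py
```

```text
t 8.70 px -100.9 py 0.8 z 145.6 mm  push 7.82 lat -2.21 fz 2.88 rot [179.8  11.8  76.9] tq [ 1.8   0.02 -0.12]
```

Emit:
step_arm([
  {"ax": 0, "ay": 0, "az": 0, "x": -0.0005, "y": -0.002, "z": 0, "claw": 0},
  {"ax": 0, "ay": 0, "az": 0, "x": -0.0007, "y": -0.003, "z": 0, "claw": 0},
  {"ax": 0, "ay": 0, "az": 0, "x": -0.0007, "y": -0.003, "z": 0, "claw": 0},
])

```text
time_s: 9.0
tool_pos: [0.513, 0.0639, 0.1456]
tool_rot: [179.8, 11.8, 76.9]
force: [-0.9, 7.6, 2.3]
grip_width: 0.0005
```

```bash
python3 st.py
```

```text
t 9.00 px -98.0 py 0.8 z 145.6 mm  push 7.21 lat -2.60 fz 2.35 rot [179.8  11.8  76.9] tq [ 1.86 -0.03 -0.15]
```

Emit:
step_arm([
  {"ax": 0, "ay": 0, "az": 0, "x": -0.0005, "y": -0.002, "z": 0, "claw": 0},
  {"ax": 0, "ay": 0, "az": 0, "x": -0.0007, "y": -0.003, "z": 0, "claw": 0},
  {"ax": 0, "ay": 0, "az": 0, "x": -0.0007, "y": -0.003, "z": 0, "claw": 0},
])

```text
time_s: 9.3
tool_pos: [0.5125, 0.0614, 0.1456]
tool_rot: [179.8, 11.7, 76.9]
force: [-0.0, 8.5, 2.4]
grip_width: 0.0004
```

```bash
python3 st.py
```

```text
t 9.30 px -95.5 py 0.8 z 145.6 mm  push 8.31 lat -1.94 fz 2.36 rot [179.8  11.7  76.9] tq [ 2.1  -0.07 -0.12]
```

Emit:
step_arm([
  {"ax": 0, "ay": 0, "az": 0, "x": -0.0005, "y": -0.002, "z": 0, "claw": 0},
  {"ax": 0, "ay": 0, "az": 0, "x": -0.0007, "y": -0.003, "z": 0, "claw": 0},
  {"ax": 0, "ay": 0, "az": 0, "x": -0.0007, "y": -0.003, "z": 0, "claw": 0},
])

```text
time_s: 9.6
tool_pos: [0.5119, 0.0591, 0.1456]
tool_rot: [179.8, 11.7, 77.0]
force: [0.3, 11.0, 3.1]
grip_width: 0.0004
```

```bash
python3 st.py
python3 - <<'E'
from h import *
im=vision.read_camera("side")
cv2.imwrite("pics/s5.png",cv2.resize(im[190:320,250:410,::-1],None,fx=5,fy=4.6,interpolation=cv2.INTER_CUBIC))
E
```

```text
t 9.60 px -93.1 py 0.8 z 145.6 mm  push 10.81 lat -2.16 fz 3.13 rot [179.8  11.7  77. ] tq [ 2.41 -0.17 -0.09]
```

View pics/s5.png

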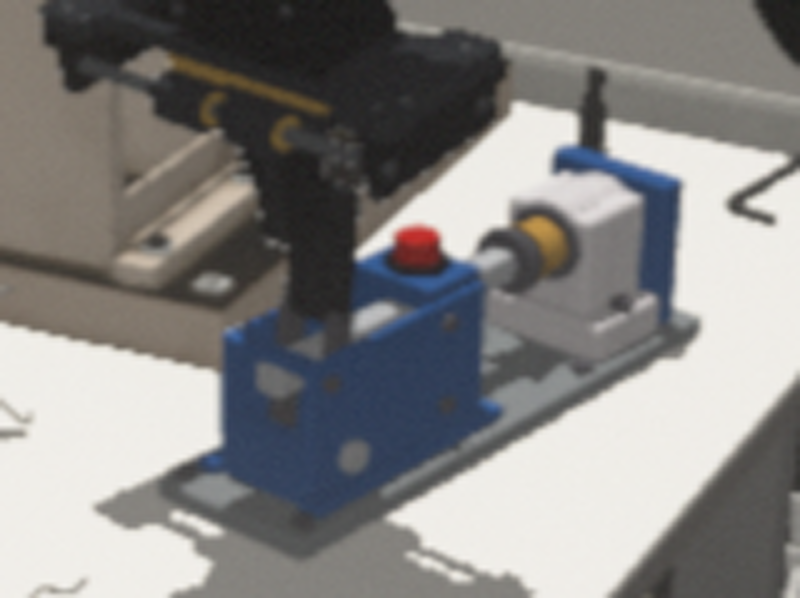

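Emit:
step_arm([
  {"ax": 0, "ay": 0, "az": 0, "x": -0.0004, "y": -0.0016, "z": 0, "claw": 0},
  {"ax": 0, "ay": 0, "az": 0, "x": -0.0005, "y": -0.002, "z": 0, "claw": 0},
  {"ax": 0, "ay": 0, "az": 0, "x": -0.0005, "y": -0.002, "z": 0, "claw": 0},
])

```text
time_s: 9.95
tool_pos: [0.5115, 0.0575, 0.1455]
tool_rot: [179.8, 11.6, 77.0]
force: [0.0, 10.4, 2.4]
grip_width: 0.0001
```

```bash
python3 st.py
```

```text
t 9.95 px -91.4 py 0.8 z 145.5 mm  push 10.15 lat -2.32 fz 2.42 rot [179.8  11.6  77. ] tq [ 2.56 -0.18 -0.09]
```

Emit:
step_arm([
  {"ax": 0, "ay": 0, "az": 0, "x": -0.0004, "y": -0.0016, "z": 0, "claw": 0},
  {"ax": 0, "ay": 0, "az": 0, "x": -0.0005, "y": -0.002, "z": 0, "claw": 0},
  {"ax": 0, "ay": 0, "az": 0, "x": -0.0005, "y": -0.002, "z": 0, "claw": 0},
])

```text
time_s: 10.25
tool_pos: [0.5112, 0.0563, 0.1455]
tool_rot: [179.8, 11.5, 77.0]
force: [1.4, 12.2, 2.0]
grip_width: 0.0003
```

```bash
python3 st.py
```

```text
t 10.25 px -90.2 py 0.8 z 145.5 mm  push 12.23 lat -1.34 fz 1.96 rot [179.8  11.5  77. ] tq [ 2.78 -0.29 -0.09]
```

Emit:
step_arm([
  {"ax": 0, "ay": 0, "az": 0, "x": -0.0002, "y": -0.001, "z": 0, "claw": 0},
  {"ax": 0, "ay": 0, "az": 0, "x": -0.0003, "y": -0.0015, "z": 0, "claw": 0},
  {"ax": 0, "ay": 0, "az": 0, "x": -0.0003, "y": -0.0015, "z": 0, "claw": 0},
  {"ax": 0, "ay": 0, "az": 0, "x": -0.0003, "y": -0.0015, "z": 0, "claw": 0},
])

```text
time_s: 10.65
tool_pos: [0.511, 0.0552, 0.1455]
tool_rot: [179.8, 11.5, 77.0]
force: [1.5, 12.7, 1.8]
grip_width: 0.0005
```

```bash
python3 st.py
```

```text
t 10.65 px -89.1 py 0.8 z 145.5 mm  push 12.68 lat -1.41 fz 1.81 rot [179.8  11.5  77. ] tq [ 3.01 -0.45 -0.09]
```

Emit:
step_arm([
  {"ax": 0, "ay": 0, "az": 0, "x": -0.0002, "y": -0.001, "z": 0, "claw": 0},
  {"ax": 0, "ay": 0, "az": 0, "x": -0.0002, "y": -0.001, "z": 0, "claw": 0},
  {"ax": 0, "ay": 0, "az": 0, "x": -0.0002, "y": -0.001, "z": 0, "claw": 0},
  {"ax": 0, "ay": 0, "az": 0, "x": -0.0002, "y": -0.001, "z": 0, "claw": 0},
  {"ax": 0, "ay": 0, "az": 0, "x": -0.0002, "y": -0.001, "z": 0, "claw": 0},
  {"ax": 0, "ay": 0, "az": 0, "x": -0.0002, "y": -0.001, "z": 0, "claw": 0},
])

```text
time_s: 11.25
tool_pos: [0.5109, 0.0547, 0.1454]
tool_rot: [179.8, 11.5, 77.0]
force: [1.7, 13.7, 0.8]
grip_width: 0.0004
```

```bash
python3 st.py;  python3 - <<'E'
from h import *
im=vision.read_camera("side")
cv2.imwrite("pics/s6.png",im[:,:,::-1]);cv2.imwrite("pics/s6z.png",cv2.resize(im[220:270,330:400,::-1],None,fx=10,fy=10,interpolation=cv2.INTER_CUBIC))
E
python3 st.py
```

```text
t 11.25 px -88.5 py 0.8 z 145.4 mm  push 13.69 lat -1.43 fz 0.84 rot [179.8  11.5  77. ] tq [ 3.14 -0.41 -0.05]
t 11.30 px -88.5 py 0.7 z 145.4 mm  push 13.57 lat -1.46 fz 0.49 rot [179.8  11.5  77. ] tq [ 3.16 -0.46 -0.02]
```

View pics/s6z.png

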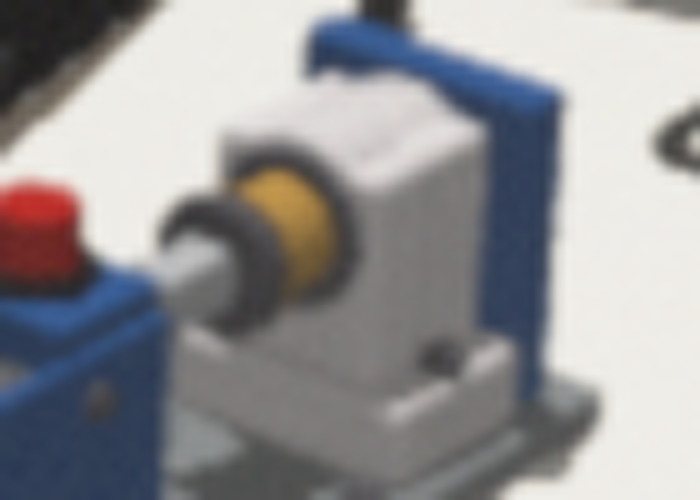

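Emit:
step_arm([
  {"ax": 0, "ay": 0, "az": 0, "x": 0.003, "y": 0.015, "z": 0, "claw": 0},
  {"ax": 0, "ay": 0, "az": 0, "x": 0.007, "y": 0.03, "z": 0, "claw": 0},
  {"ax": 0, "ay": 0, "az": 0, "x": 0.011, "y": 0.05, "z": 0, "claw": 0},
  {"ax": 0, "ay": 0, "az": 0, "x": 0.011, "y": 0.05, "z": 0, "claw": 0},
  {"ax": 0, "ay": 0, "az": 0, "x": 0.011, "y": 0.05, "z": 0.04, "claw": 0},
  {"ax": 5.8, "ay": -1.3, "az": 0, "x": 0.011, "y": 0.05, "z": 0.08, "claw": 0},
  {"ax": 11.7, "ay": -2.7, "az": 0, "x": 0.011, "y": 0.05, "z": 0.09, "claw": 0},
  {"ax": 11.7, "ay": -2.7, "az": 0, "x": 0.011, "y": 0.05, "z": 0.09, "claw": 0},
])

```text
time_s: 12.1
tool_pos: [0.5219, 0.0925, 0.2369]
tool_rot: [179.6, 0.2, 76.3]
force: [-0.4, -0.9, -0.8]
grip_width: 0.0006
```

```bash
python3 st.py;  python3 - <<'E'
from h import *
o=status.get_obs();print(o['tool_pos'])
im=vision.read_camera("side")
cv2.imwrite("pics/s7z.png",cv2.resize(im[190:320,250:410,::-1],None,fx=5,fy=4.6,interpolation=cv2.INTER_CUBIC))
E
```

```text
t 12.10 px -127.9 py 3.1 z 236.9 mm  push -0.94 lat -0.21 fz -0.85 rot [179.6   0.2  76.3] tq [-0.06 -0.09  0.03]
[0.52192965 0.09252356 0.23687023]
```

View pics/s7z.png

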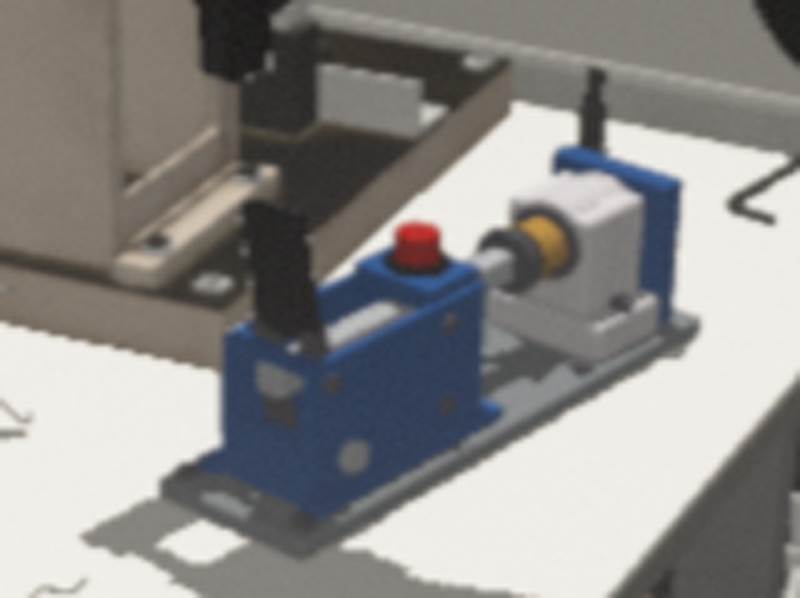

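Emit:
step_arm([
  {"ax": 0, "ay": 0, "az": 0.3, "x": -0.01, "y": -0.04, "z": 0, "claw": 0},
  {"ax": 0, "ay": 0, "az": 0.5, "x": -0.02, "y": -0.08, "z": 0, "claw": 0},
  {"ax": 0, "ay": 0, "az": 0.5, "x": -0.029, "y": -0.114, "z": -0.03, "claw": 0},
  {"ax": 0, "ay": 0, "az": 0.5, "x": -0.029, "y": -0.114, "z": -0.06, "claw": 0},
  {"ax": 0, "ay": 0, "az": 0.5, "x": -0.029, "y": -0.114, "z": -0.09, "claw": 0},
  {"ax": 0, "ay": 0, "az": 0.5, "x": -0.029, "y": -0.114, "z": -0.1, "claw": 0},
  {"ax": 0, "ay": 0, "az": 0.5, "x": -0.029, "y": -0.114, "z": -0.1, "claw": 0},
])

```text
time_s: 12.85
tool_pos: [0.4895, -0.0146, 0.1323]
tool_rot: [-179.7, 0.1, 77.4]
force: [0.2, 0.4, 0.0]
grip_width: 0.0006
```

```bash
python3 st.py;  python3 - <<'E'
from h import *
o=status.get_obs();print(o['tool_pos'])
im=vision.read_camera("side")
cv2.imwrite("pics/s8z.png",cv2.resize(im[190:320,250:410,::-1],None,fx=5,fy=4.6,interpolation=cv2.INTER_CUBIC))
E
```

```text
t 12.85 px -16.2 py -4.6 z 132.3 mm  push 0.43 lat 0.09 fz 0.03 rot [-1.797e+02  1.000e-01  7.740e+01] tq [-0.05 -0.09 -0.06]
[ 0.48945578 -0.01461361  0.13228966]
```

View pics/s8z.png

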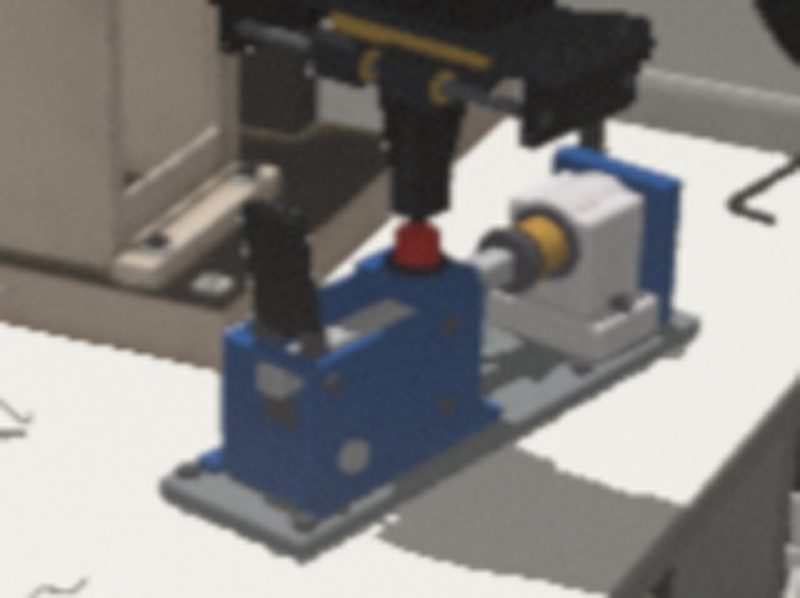

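Emit:
step_arm([
  {"ax": 0, "ay": 0, "az": 0, "x": 0.002, "y": -0.006, "z": 0, "claw": 0},
  {"ax": 0, "ay": 0, "az": 0, "x": 0.002, "y": -0.006, "z": 0, "claw": 0},
  {"ax": 0, "ay": 0, "az": 0, "x": 0.002, "y": -0.006, "z": 0, "claw": 0},
])

```text
time_s: 13.2
tool_pos: [0.4942, -0.0217, 0.1356]
tool_rot: [179.9, 0.0, 77.3]
force: [-0.5, -0.1, -0.8]
grip_width: 0.0002
```

```bash
python3 st.py
```

```text
t 13.20 px -10.3 py 1.6 z 135.6 mm  push -0.23 lat -0.43 fz -0.78 rot [179.9   0.   77.3] tq [-0.04 -0.08 -0.02]
```

Emit:
step_arm([
  {"ax": 0, "ay": 0, "az": 0, "x": -0.001, "y": 0, "z": -0.01, "claw": 0},
  {"ax": 0, "ay": 0, "az": 0, "x": -0.001, "y": 0, "z": -0.016, "claw": 0},
  {"ax": 0, "ay": 0, "az": 0, "x": -0.001, "y": 0, "z": -0.02, "claw": 0},
  {"ax": 0, "ay": 0, "az": 0, "x": -0.001, "y": 0, "z": -0.023, "claw": 0},
  {"ax": 0, "ay": 0, "az": 0, "x": -0.001, "y": 0, "z": -0.023, "claw": 0},
])

```text
time_s: 13.7
tool_pos: [0.4927, -0.0217, 0.1128]
tool_rot: [180.0, 0.1, 77.3]
force: [-3.2, -0.7, 12.5]
grip_width: 0.0003
```

```bash
python3 st.py
```

```text
t 13.70 px -10.0 py 0.1 z 112.8 mm  push -1.39 lat -2.96 fz 12.45 rot [1.80e+02 1.00e-01 7.73e+01] tq [-0.19  0.84  0.01]
```

Emit:
step_arm([
  {"ax": 0, "ay": 0, "az": 0, "x": 0, "y": 0, "z": 0, "claw": 0},
  {"ax": 0, "ay": 0, "az": 0, "x": 0, "y": 0, "z": 0, "claw": 0},
  {"ax": 0, "ay": 0, "az": 0, "x": 0, "y": 0, "z": 0, "claw": 0},
  {"ax": 0, "ay": 0, "az": 0, "x": 0, "y": 0, "z": 0, "claw": 0},
  {"ax": 0, "ay": 0, "az": 0, "x": 0, "y": 0, "z": 0, "claw": 0},
  {"ax": 0, "ay": 0, "az": 0, "x": 0, "y": 0, "z": 0, "claw": 0},
  {"ax": 0, "ay": 0, "az": 0, "x": 0, "y": 0, "z": 0, "claw": 0},
  {"ax": 0, "ay": 0, "az": 0, "x": 0, "y": 0, "z": 0, "claw": 0},
  {"ax": 0, "ay": 0, "az": 0, "x": 0, "y": 0, "z": 0, "claw": 0},
  {"ax": 0, "ay": 0, "az": 0, "x": 0, "y": 0, "z": 0, "claw": 0},
  {"ax": 0, "ay": 0, "az": 0, "x": 0, "y": 0, "z": 0, "claw": 0},
  {"ax": 0, "ay": 0, "az": 0, "x": 0, "y": 0, "z": 0, "claw": 0},
])

```text
time_s: 14.9
tool_pos: [0.4926, -0.0216, 0.1128]
tool_rot: [179.9, 0.1, 77.3]
force: [-3.4, -0.3, 11.7]
grip_width: 0.0003
```

```bash
python3 st.py;  python3 - <<'E'
from h import *
im=vision.read_camera("side")
cv2.imwrite("pics/s9z.png",cv2.resize(im[190:320,250:410,::-1],None,fx=5,fy=4.6,interpolation=cv2.INTER_CUBIC))
E
```

```text
t 14.90 px -10.1 py 0.0 z 112.8 mm  push -1.09 lat -3.20 fz 11.67 rot [1.799e+02 1.000e-01 7.730e+01] tq [-0.18  0.83  0.01]
```

View pics/s9z.png

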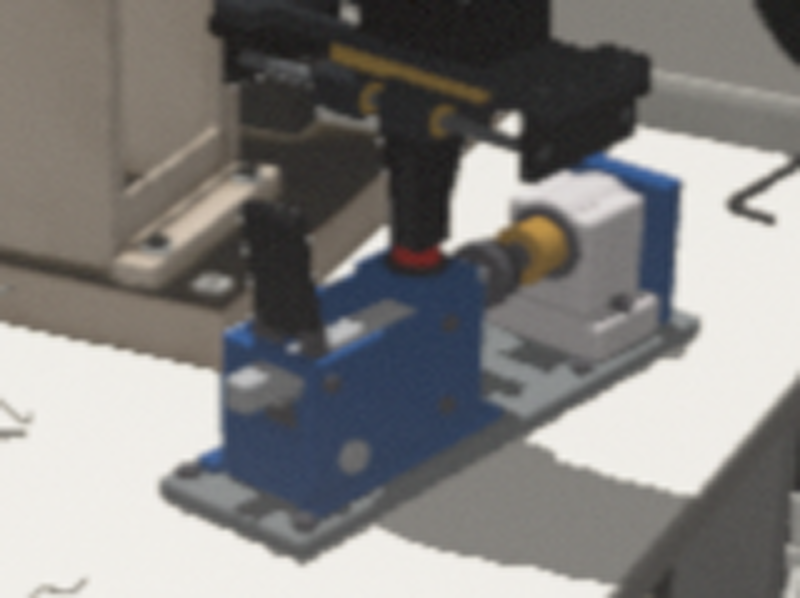

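Run:
```python
from h import *
im=vision.read_camera("side")[:,:,::-1]; cv2.imwrite("pics/s10.png",im)
a=cv2.imread("pics/side0.png");b=cv2.imread("pics/s6.png")
st=np.vstack([cv2.resize(q[228:256,335:380],None,fx=10,fy=7,interpolation=cv2.INTER_CUBIC) for q in(a,b,im)])
cv2.imwrite("pics/cmp.png",st)
xd=np.array([np.cos(np.radians(-102.9)),np.sin(np.radians(-102.9))]);yd=np.array([-xd[1],xd[0]]);O=np.array([.49035,-.03144])
for x in (45,49,55,59,64,68,72,85):
  X=np.r_[O+x/1000*xd,.07]; print(x,proj("side",X).round(1), proj("side",np.r_[O+x/1000*xd,.0865]).round(1))
for q in(a,b,im):
  h=cv2.cvtColor(q,cv2.COLOR_BGR2HSV);m=((h[...,0]>12)&(h[...,0]<28)&(h[...,1]>130)&(h[...,2]>70)).astype(np.uint8)
  m[:225]=0;m[258:]=0;m[:,:335]=0;m[:,385:]=0
  print(m.sum(),[ (int(np.where(r)[0].min()),int(np.where(r)[0].max())) for r in m[232:252] if r.any()])
```

```text
45 [[347.7 247.6]] [[348.  241.3]]
49 [[348.8 247. ]] [[349.  240.7]]
55 [[350.3 246.2]] [[350.6 239.8]]
59 [[351.4 245.6]] [[351.7 239.3]]
64 [[352.7 244.9]] [[353.  238.6]]
68 [[353.7 244.3]] [[354. 238.]]
72 [[354.8 243.8]] [[355.  237.5]]
85 [[358.1 242. ]] [[358.4 235.7]]
73 [(357, 358), (355, 359), (353, 360), (353, 361), (352, 361), (352, 361), (353, 361), (354, 360), (355, 361), (355, 357), (355, 357), (355, 355)]
34 [(357, 358), (355, 359), (355, 360), (356, 361), (357, 361), (358, 361), (359, 361), (359, 361)]
66 [(357, 358), (354, 359), (354, 360), (353, 361), (351, 361), (355, 361), (357, 362), (357, 361), (357, 361), (357, 360), (357, 359), (357, 357), (356, 356)]
```

View pics/cmp.png

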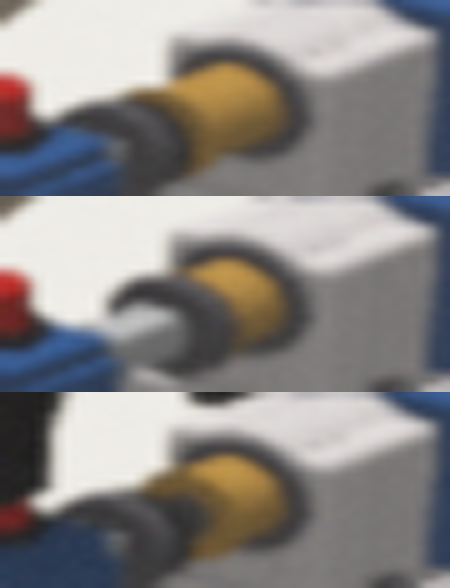

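Emit:
step_arm([
  {"ax": 0, "ay": 0, "az": 0, "x": 0, "y": 0, "z": 0.01, "claw": 0},
  {"ax": 0, "ay": 0, "az": 0, "x": 0, "y": 0, "z": 0.03, "claw": 0},
  {"ax": 0, "ay": 0, "az": 0, "x": 0, "y": 0, "z": 0.07, "claw": 0},
  {"ax": 0, "ay": 0, "az": 0, "x": 0, "y": 0, "z": 0.11, "claw": 0},
  {"ax": 0, "ay": 0, "az": 0, "x": 0, "y": 0, "z": 0.15, "claw": 0},
  {"ax": 0, "ay": 0, "az": 0, "x": -0.04, "y": 0, "z": 0.16, "claw": 0},
  {"ax": 0, "ay": 0, "az": 0, "x": -0.04, "y": 0, "z": 0.16, "claw": 0},
  {"ax": 0, "ay": 0, "az": 0, "x": -0.04, "y": 0, "z": 0.16, "claw": 0},
])

```text
time_s: 15.8
tool_pos: [0.4521, -0.0215, 0.2717]
tool_rot: [179.9, 0.1, 77.3]
force: [-0.8, -0.9, -0.7]
grip_width: 0.0004
```

```bash
python3 st.py;  python3 - <<'E'
from h import *
im=vision.read_camera("side")[:,:,::-1]; cv2.imwrite("pics/s11.png",im)
a=cv2.imread("pics/side0.png")
cv2.imwrite("pics/cmp2.png",np.hstack([cv2.resize(q[225:295,285:385],None,fx=4,fy=6,interpolation=cv2.INTER_CUBIC) for q in(a,im)]))
for q in(a,im):
    m=red(q[:,:,::-1]); m[:,:325]=0;m[:,345:]=0;m[:235]=0;m[255:]=0; ys,xs=np.where(m);print(len(ys),ys.min(),ys.max(),ys.mean())
E
```

```text
t 15.80 px -1.1 py -39.5 z 271.7 mm  push -1.09 lat -0.55 fz -0.72 rot [1.799e+02 1.000e-01 7.730e+01] tq [-0.01 -0.08 -0.02]
53 239 246 242.56603773584905
46 240 246 243.06521739130434
```

View pics/cmp2.png

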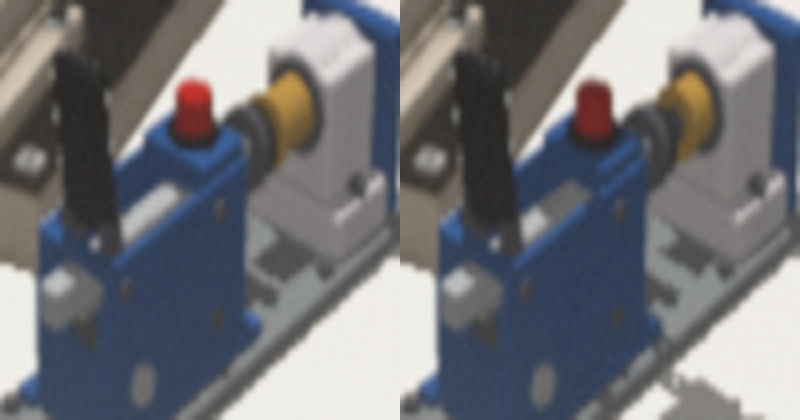

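Run:
```python
from h import *
print(workorder.sign_off(), status.get_obs()['time_s'])
```

```text
the job is handed in; nothing more can be done
the job is handed in; nothing more can be done
```

I pressed the bush home and released the jaw, then handed the job in at about 16 s. The sign-off gave no verdict.

- **Pressing:** It took two trigger strokes with closed fingers. The first went to the trigger's hard stop, at about 6–8 N just before it. On the second, the force climbed from about 5 N to 13.6 N, roughly 0.7 N per mm, about 3 mm short of that stop. I held it above 12 N for about a second. I estimate the jaw pressed the bush with about 20 N, but I did not measure that directly.
- **Release:** I held the red button against its stop for over a second, with about 12 N on the tool, then lifted clear. The jaw sprang back while the button was down.
- **Last side-camera check:** The jaw, trigger and button match the first picture. The button measured half a pixel lower, but it was in the gripper's shadow. The bush face stands clear of the jaw, roughly 10 mm further in than at the start. That figure comes from a coarse image and is good to only a few millimetres.
- **Other things:** The arm is clear of everything at z = 0.27 m. None of my moves went near the loose parts, but I did not take a final top picture to confirm they stayed put.

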